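# Clear the crank's path and give the banding wheel one full turn

## Robot

A 6-joint arm with a two-finger parallel gripper is mounted at the origin on a cart in front of the work surface, level with it; the furniture and walls round the work are solid. World frame = base frame: x ahead of the robot, y to its left, z up, the work surface at z = 0. Lengths are in mm, angles in degrees, forces in N, time in s.
With the tool pointing down it reaches from about 350 to 850 mm from the base axis. Payload 8.1 kg.
Tool frame: the origin (TCP) lies on the centre line of the jaws, within the pads' length; the fingertips stand 19 mm ahead of it and the grasp point (between the pads) is the TCP (r.tip_reach is the z of the fingertips in the tool frame, in mm); z points along the fingers, y is the line along which they close (so a half turn about z gives the same grasp; the last joint's range is limited). The gripper opens to 85 mm and grips with 20 to 120 N. Pads are 22 mm wide; open, the fingers measure 114 mm over their backs; the gripper's body (76 mm by 85 mm) begins 54 mm behind the grasp point. The pads swing forward as they close: fully open they stand 13 mm farther back than shut.
Start: joints at [-76.398, 7.471, 85.268, -0, 87.261, -4.893], TCP at [190.354, -569.009, 250.292] pointing down, gripper open.
Joint ranges: [-169.43, 169.43], [-51.17, 129.36], [1.28, 143.12], [-76.62, 256.62], [0, 156.53], [-152.29, 152.29]. Speed limits (degrees/s): [136.94, 136.94, 159.86, 180, 180, 180].

## Interface

Orientations are given as [roll, pitch, yaw] about the fixed x, y, z axes, in that order (R = Rz(yaw) Ry(pitch) Rx(roll)).
In Python, from bench import r gives the robot as it stands. The module is installed in compiled form; this text tells all that it offers.
- The arm moves only by the shell command python3 -m handwheel 'ROWS' [FORCE]. ROWS is JSON, a list of rows, each a list of 7 numbers: the shift along the tool's x, y, z in m, then the turn, a rotation vector about the tool's x, y, z in degrees, then the finger opening in m, from 0 to 0.0854. In form: [[tx, ty, tz, ax, ay, az, claw], ...]. A call has 1 to 8 rows; each row shifts and turns the commanded pose from where the row before left it, along the tool's axes as they then stand; what a row does not reach is not made up. A row lasts 1/12 s, in which the tool goes at most 41.7 mm and 7.16 degrees, less where a joint would pass 70% of its speed; a pose out of reach is approached as far as the arm can. A call with a gripper value outside its range is refused whole. The fingers move at their own pace and stop on an object; FORCE is the grip in N (left out, the last holds). Time passes only in rows, so rows that do not move let the fingers close. It gives the time, the measured TCP pose, the force, the opening and the grip force at its end, in the units of the state.
- r.sense(): the state, without advancing time (a new reading comes with each control period).
- r.snapshot(name): name is "side" or "top"; returns (picture, depth): 480x640x3 uint8, blue, green, red; 480x640 float32, mm along the optical axis (not along the pixel's ray), 0 where there is no reading.
- r.calibration(name): a dict with "vfov" (degrees; the focal length in pixels is half the picture's height over the tangent of half this angle, whatever the lens; pixels are square), "cx", "cy" (the principal point, pixels), "rvec" (rotation vector, rad) and "tvec" (3), from world to camera coordinates, as OpenCV has them. Camera axes: x right, y down, z forward; pixel columns grow to the right and rows downward; lengths in mm; the calibration is good to about 2 mm. A picture is of the moment at which its call begins. calibration takes no time and is no camera call.
- r.hand_in(): hands the job in; it is judged then, once.
The state is a dict: "time": time; "joint_pos": joint angles; "qd": joint speeds; "joint_efforts": joint torques, N m; "tool_pos": TCP position; "tcp_rot": TCP orientation; "ft_force": force on the tool from outside, world axes, zero at the start; "wrist_torque": the same for the moment, N m; "finger_gap": finger opening in mm; "grip_force": force on a finger pad.
Only numpy, scipy, OpenCV 4.12 (cv2) and the standard library are available. Lean on these libraries where they do the work, as an engineer would, in place of code of your own. Each camera call takes 0.05 s, during which the arm holds its last target. There are 200 camera calls.

## Task

A glaze jar has been left standing in the path of the banding wheel's crank: stand that jar upright in the empty bay of the jar rack with the other two. Then take the crank by its upright handle and turn the wheel slowly one full turn, either way, so that the green tumbler standing on it can be seen from all sides, stopping with the crank back in line with the red pointer and letting go. The tumbler must ride along upright in the middle of the wheel; do not tip the jars or disturb the other things on the table.

Things in the scene. Friction and masses are not known exactly. Their poses are not given: they have to be found in the camera images.
- banding_wheel: Grey cast turntable fixed to the table. Origin at table level on the turning axis, z up. Round plate: radius 78 mm, top 63 mm above the table. A fixed red pointer stands on its foot along this body's -x, 124 to 146 mm from the axis, 57 mm high. The crank sweeps 121 mm from the axis: a jar whose nearest side is closer stands in its path
- banding_wheel_plate (a joint): Turn of the wheel's plate and crank in rad, counter-clockwise from above positive, no stops, counts on through full turns; 0 = crank in line with the red pointer, where it starts (within 0.06); a full turn ends at +6.28 or -6.28. It stays where it is left
- crank_grip (a point): Grip point on the axis of the crank's upright brown handle, 115 mm above the table, 108 mm from the wheel's axis. Handle: 23 to 25 mm thick, from 72 to 137 mm above the table, spins freely on its pin, so it can be gripped and carried round in a circle without turning the gripper. A steel arm 22 mm wide, top 74 mm above the table, joins it to the plate
- tumbler: Pale green tumbler, 66 mm across, 77 mm high, standing loose on the middle of the wheel's plate (its rim is 140 mm above the table). Origin at the centre of its underside
- jar_cobalt: Closed round glaze jar with a black lid and blue contents, 60 mm across, 79 mm high, 0.2 kg, standing on the table in the crank's path or in a bay of the rack. Origin at the centre of its underside, z up
- jar_iron: Closed round glaze jar with a cream-coloured lid and pinkish contents, 66 mm across, 72 mm high, 0.24 kg, standing on the table in the crank's path or in a bay of the rack. Origin at the centre of its underside, z up
- jar_rutile: Closed round glaze jar with a silvery lid and pale green contents, 56 mm across, 86 mm high, 0.2 kg, standing on the table in the crank's path or in a bay of the rack. Origin at the centre of its underside, z up
- jar_rack: Plywood jar rack fixed to the table, 96 x 276 mm and 24 mm high: a bottomless frame with three square bays, 84 mm inside, in a row along its y, walls 6 mm thick; jars in it stand on the table. Origin at table level in its middle
- bay_1 (a point): Centre of the rack's bay at its -y end, at table level
- bay_2 (a point): Centre of the rack's middle bay, at table level
- bay_3 (a point): Centre of the rack's bay at its +y end, at table level
- masking_tape: Roll of beige masking tape lying flat, 96 mm across, 25 mm high, a bystander. Origin at the centre of its underside
- clay_lump: Grey-brown lump of clay, 65 x 79 mm, 50 mm high, a bystander. Origin at the centre of its underside
There are look-alikes about, which are no part of the job. Leave any turquoise or yellow look-alike of the jar_rutile alone. What is shaped like the jar_iron but yellow is not meant.

How it is judged:
By the outcome, as a careful person would: the job done as asked, in the order asked, and still so for the second after the job is handed in, with the robot touching nothing.
It also fails if it takes over 72 s, if anything falls off the work surface, if the arm or the gripper's body presses on something with over 40 N, if the wrist force passes 120 N, or if a joint passes its speed limit or range.

## Working session

There is one attempt and no reset: what is moved stays moved. The work goes in short steps, Python scripts to look and compute and a shell command to move; the robot and the scene stay as the last step left them, time stands still between calls to the robot, and variables do not carry over. Pictures are saved under pics/ and viewed, at most 12 in all, crops included, and the job is handed in when it is done.

```bash
mkdir -p pics; cat > h.py <<'E'
import numpy as np, cv2
from bench import r
def cam(n):
    c=r.calibration(n); f=240/np.tan(np.radians(c['vfov']/2))
    R=cv2.Rodrigues(np.array(c['rvec'],float))[0]; t=np.array(c['tvec'],float).ravel()
    return f,c['cx'],c['cy'],R,t
def cloud(n,d):
    f,cx,cy,R,t=cam(n); v,u=np.mgrid[:480,:640]
    P=np.stack([(u-cx)/f*d,(v-cy)/f*d,d],-1)
    W=(P-t)@R; W[d<=0]=np.nan; return W
E
python3 - <<'E'
from h import *
for n in("top","side"):
    p,d=r.snapshot(n); cv2.imwrite(f"pics/{n}0.png",p); np.save(f"{n}0.npy",d); print(n,r.calibration(n))
print(r.sense())
E
```

```text
top {'vfov': 49.78435185631547, 'cx': 326.71306335633585, 'cy': 249.6104285080023, 'rvec': array([ 2.16720572, -2.1264691 ,  0.14859287]), 'tvec': array([ 306.01396193,  504.8659614 , 1077.53998349])}
side {'vfov': 51.21418842137489, 'cx': 316.76878544236496, 'cy': 238.5948568415684, 'rvec': array([ 2.00526375,  0.0647623 , -0.03778156]), 'tvec': array([-504.01129881,  214.42343656,  724.80516233])}
{'time': 0.1, 'joint_pos': array([-7.63974153e+01,  7.51254785e+00,  8.53231955e+01,  1.25518968e-03,
        8.72641108e+01, -4.89316500e+00]), 'qd': array([ 0.01550393, -0.07216851, -0.17996773,  0.06261019, -0.01015294,
       -0.03445269]), 'joint_efforts': array([ 8.22150323e-04, -5.70950568e+01, -5.01942837e+01, -1.28601641e-04,
        8.06878408e-03, -1.40291925e-05]), 'tool_pos': array([ 190.25473154, -568.53136098,  249.32941771]), 'tcp_rot': array([-1.79900617e+02, -9.76644150e-03,  1.84956803e+01]), 'ft_force': array([-0.62528269, -0.14411675, -0.40981115]), 'wrist_torque': array([ 0.04658319, -0.02317284,  0.01431296]), 'grip_force': 0.0, 'finger_gap': 85.66141225232893}
```

View pics/top0.png

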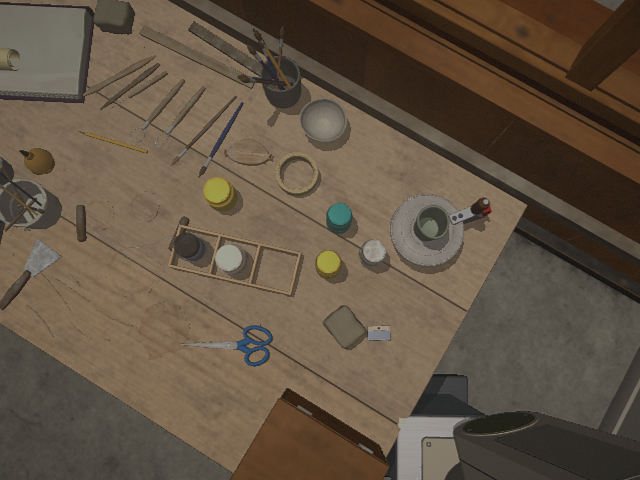

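View pics/side0.png

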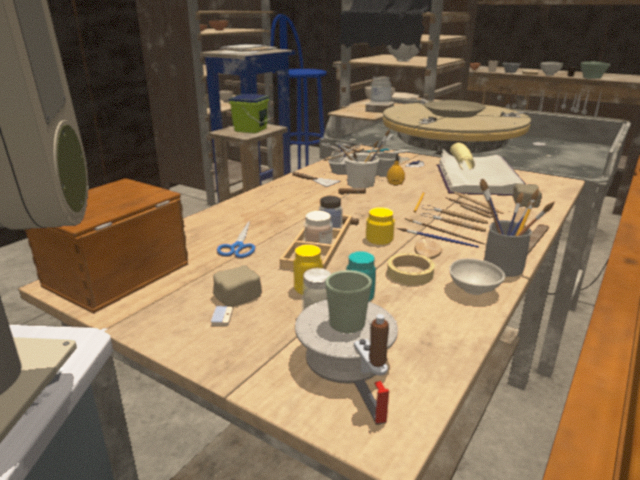

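The top view shows the silver-lidded rutile jar at (374,252), beside the wheel at (427,230). The handle is at (480,206), with the red pointer just beyond it, and the empty bay is at (275,269). Yellow and turquoise look-alikes stand at (328,264) and (339,217).

```bash
python3 - <<'E'
from h import *
p=cv2.imread("pics/top0.png"); d=np.load("top0.npy"); W=cloud("top",d)
def at(n,u,v): print(n,W[v,u].round(0), d[v,u])
for n,u,v in [("rut",374,252),("handle",481,205),("ptr",488,210),("iron",230,257),("cob",187,245),("tableA",300,330),("yel",328,264),("turq",339,217),("tumblerC",431,223)]: at(n,u,v)
def blob(n,u,v,r0,z0,z1):
    m=np.zeros((480,640),bool); m[v-r0:v+r0,u-r0:u+r0]=1
    m&=(W[...,2]>z0)&(W[...,2]<z1); q=W[m]
    c,rad=cv2.minEnclosingCircle(q[:,:2].astype(np.float32)); print(n,m.sum(),'circ',np.round(c,1),round(rad,1),'med',np.median(q,0).round(1))
blob("rut",374,252,18,80,95); blob("yel",328,264,18,60,95);blob("turq",339,217,18,60,95)
blob("iron",230,257,20,64,80);blob("cob",187,245,20,70,88)
blob("plate",427,230,45,57,68);blob("handle",481,205,14,125,145);blob("rim",431,223,25,130,148)
blob("ptr",487,210,10,45,65)
# rack corners at z=24
f,cx,cy,R,t=cam("top")
def ray(u,v,z):
    o=-R.T@t; q=R.T@np.array([(u-cx)/f,(v-cy)/f,1]); return (o+q*(z-o[2])/q[2]).round(1)
for u,v in [(301,255),(293,294),(257,246),(247,286)]: print(u,v,ray(u,v,24))
c=p[160:320,150:510]; 
cv2.imwrite("pics/crop1.png",cv2.resize(c,None,fx=2.22,fy=2.22,interpolation=2))
E
```

```text
rut [488. 218.  88.] 1059.7681
handle [580.  11. 135.] 1025.3326
ptr [588. -27.  57.] 1103.4646
iron [475. 516.  71.] 1075.7676
cob [497. 605.  77.] 1073.3405
tableA [326. 370.   1.] 1123.9917
yel [462. 312.  87.] 1057.5801
turq [561. 291.  85.] 1073.5298
tumblerC [555.  97.  67.] 1090.0027
rut 424 circ [492.1 218.5] 24.1 med [491.3 218.3  85.6]
yel 541 circ [467.6 312.8] 27.9 med [464.9 312.5  84.8]
turq 527 circ [567.7 291.3] 27.6 med [564.4 291.4  84.5]
iron 592 circ [474.1 520.2] 28.5 med [473.5 519.8  71. ]
cob 494 circ [498.9 609. ] 26.3 med [498.8 608.4  77.9]
plate 3254 circ [532.3 108.7] 107.8 med [531.3 114.8  62.7]
handle 112 circ [584.7   6.6] 12.2 med [582.4   9.1 135.3]
rim 264 circ [544.3 107.5] 34.1 med [549.2 103.3 137.2]
ptr 42 circ [589.8 -22.2] 12.1 med [587.4 -26.9  56.3]
301 255 [487.8 371.2  24. ]
293 294 [402.9 386.2  24. ]
257 246 [505.7 467.6  24. ]
247 286 [418.2 485.8  24. ]
```

View pics/crop1.png

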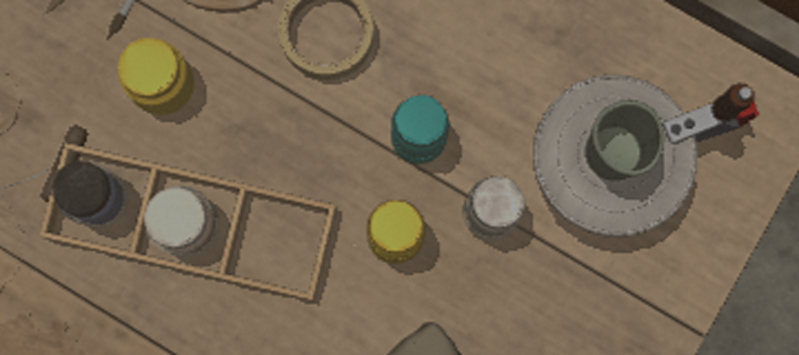

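The crop confirms this. The rutile jar at crop (497,203) is in the crank's path, and the bay nearest the wheel, at crop (283,245), is empty. I'll swing the arm round an arc at about z = 250.

```bash
A='python3 -m handwheel'
python3 -m handwheel '[[0.0408,-0.004,0,0,0,-3.9,0.085],[0.0408,-0.004,0,0,0,-3.9,0.085],[0.0408,-0.004,0,0,0,-3.9,0.085],[0.0408,-0.004,0,0,0,-3.9,0.085],[0.0408,-0.004,0,0,0,-3.9,0.085],[0.0408,-0.004,0,0,0,-3.9,0.085],[0.0408,-0.004,0,0,0,-3.9,0.085],[0.0408,-0.004,0,0,0,-3.9,0.085]]'
python3 -m handwheel '[[0.0408,-0.004,0,0,0,-3.9,0.085],[0.0408,-0.004,0,0,0,-3.9,0.085],[0.0408,-0.004,0,0,0,-3.9,0.085],[0.0408,-0.004,0,0,0,-3.9,0.085],[0.0408,-0.004,0,0,0,-3.9,0.085],[0.0408,-0.004,0,0,0,-3.9,0.085],[0.0408,-0.004,0,0,0,-3.9,0.085],[0.0408,-0.004,0,0,0,-3.9,0.085]]'
cat >> h.py <<'E'
from scipy.spatial.transform import Rotation as Ro
def to(x,y,z,yaw):
    "shift (mm) along the tool's axes and turn about tool z (deg) to a tool-down pose"
    s=r.sense(); R=Ro.from_euler('xyz',s['tcp_rot'],degrees=True)
    Rt=Ro.from_euler('xyz',[180,0,yaw],degrees=True)
    print('t',round(s['time'],2),s['tool_pos'].round(1),s['tcp_rot'].round(1),'shift',(R.inv().apply(np.array([x,y,z])-s['tool_pos'])).round(1),'turn',(R.inv()*Rt).as_rotvec(degrees=True).round(1))
E
python3 - <<'E'
from h import *
to(491.5,218.5,200,115.5)
W=cloud("top",np.load("top0.npy"))
m=np.zeros((480,640),bool); m[220:300,160:305]=1
m&=(W[...,2]>16)&(W[...,2]<28); q=W[m][:,:2].astype(np.float32); print(len(q))
rc=cv2.minAreaRect(q); print(rc, cv2.boxPoints(rc).round(0).tolist())
E
```

```text
time: 0.77
tool_pos: [447.7, -369.0, 249.7]
tcp_rot: [-180.0, -0.0, 49.9]
ft_force: [0.4, -0.2, 0.5]
finger_gap: 84.7
grip_force: 0.0
time: 1.43
tool_pos: [563.0, -66.3, 249.7]
tcp_rot: [-180.0, -0.0, 81.1]
ft_force: [0.9, 0.3, 0.2]
finger_gap: 85.0
grip_force: 0.0
t 1.43 [563.  -66.3 249.7] [-180.    -0.    81.1] shift [ 270.2 -114.8   49.8] turn [ -0.   -0.  -34.4]
1324
((482.7684631347656, 519.9500732421875), (284.8821105957031, 108.34518432617188), 77.61747741699219) [[399.0, 392.0], [505.0, 369.0], [566.0, 647.0], [460.0, 671.0]]
```

```bash
python3 -m handwheel '[[0.0338,-0.0144,0,0,0,0,0.085],[0.0338,-0.0144,0,0,0,0,0.085],[0.0338,-0.0144,0,0,0,0,0.085],[0.0338,-0.0144,0,0,0,0,0.085],[0.0338,-0.0144,0,0,0,0,0.085],[0.0338,-0.0144,0,0,0,0,0.085],[0.0338,-0.0144,0,0,0,0,0.085],[0.0338,-0.0144,0,0,0,0,0.085]]' >/dev/null
python3 -m handwheel '[[0,0,0.01,0,0,-6.9,0.085],[0,0,0.01,0,0,-6.9,0.085],[0,0,0.01,0,0,-6.9,0.085],[0,0,0.01,0,0,-6.9,0.085],[0,0,0.01,0,0,-6.9,0.085],[0,0,0,0,0,0,0.085]]'
python3 - <<'E'
from h import *
from scipy.optimize import differential_evolution as de
W=cloud("top",np.load("top0.npy"))
m=np.zeros((480,640),bool); m[220:300,160:305]=1
m&=(W[...,2]>16)&(W[...,2]<28); q=W[m][:,:2]
def loss(a):
    c,s=np.cos(a[2]),np.sin(a[2]); d=q-a[:2]; x=c*d[:,0]+s*d[:,1]; y=-s*d[:,0]+c*d[:,1]
    e=np.minimum(np.minimum(abs(abs(x)-45)+1e3*(abs(y)>140),abs(abs(y)-135)+1e3*(abs(x)>50)),abs(abs(y)-45)+1e3*(abs(x)>50))
    return np.minimum(e,8).mean()
o=de(loss,[(420,520),(460,540),(-.5,.1)],seed=1); a=o.x; print(o.fun,a[:2],np.degrees(a[2]))
for k in(-1,0,1): print('bay',k+2,a[0]-np.sin(a[2])*90*k,a[1]+np.cos(a[2])*90*k)
to(491.5,218.5,50,115.5)
# jar side pixels, circle fit of jar side points and handle from both cameras
W2=cloud("side",np.load("side0.npy"))
for n,c,z0,z1,R0 in [("rut",(491,218),80,90,40),("handle",(583,8),120,140,30)]:
  for nm,w in(("top",W),("side",W2)):
    k=(np.hypot(w[...,0]-c[0],w[...,1]-c[1])<R0)&(w[...,2]>z0)&(w[...,2]<z1); p=w[k]
    print(n,nm,k.sum(),p.min(0).round(1),p.max(0).round(1),np.median(p,0).round(1))
E
```

```text
time: 2.6
tool_pos: [490.4, 216.5, 197.4]
tcp_rot: [-179.7, -0.0, 115.7]
ft_force: [-0.6, 1.0, -0.5]
finger_gap: 85.1
grip_force: 0.0
2.2836469427705848 [476.12328281 516.45509002] -12.1138536090972
bay 1 457.2363349685153 428.45916283614116
bay 2 476.12328281307333 516.4550900209657
bay 3 495.0102306576314 604.4510172057902
t 2.6 [490.4 216.5 197.4] [-179.7   -0.   115.7] shift [  1.3   2.5 147.4] turn [-0.3 -0.   0.2]
rut top 417 [468.  195.2  80.3] [516.1 242.5  90. ] [491.1 218.3  85.5]
rut side 316 [467.7 190.3  80. ] [513.5 238.   87.1] [490.2 211.8  84.8]
handle top 108 [572.3  -5.5 120.3] [596.7  18.4 139.6] [581.3  10.4 134.1]
handle side 301 [572.7  -9.8 120. ] [596.2  12.7 140. ] [583.6  -3.5 131.5]
```

```bash
python3 -m handwheel '[[0.001,0.001,0.018,0,0,0,0.085],[0,0,0.02,0,0,0,0.085],[0,0,0.02,0,0,0,0.085],[0,0,0.02,0,0,0,0.085],[0,0,0.02,0,0,0,0.085],[0,0,0.02,0,0,0,0.085],[0,0,0.016,0,0,0,0.085],[0,0,0.012,0,0,0,0.085]]' 
python3 -m handwheel '[[0,0,0,0,0,0,0.085],[0,0,0,0,0,0,0.07],[0,0,0,0,0,0,0.06],[0,0,0,0,0,0,0.05],[0,0,0,0,0,0,0.05],[0,0,0,0,0,0,0.05],[0,0,0,0,0,0,0.05],[0,0,0,0,0,0,0.05]]' 35
python3 - <<'E'
from h import *
p,d=r.snapshot("side"); cv2.imwrite("pics/s1.png",cv2.resize(p[100:400,150:550],None,fx=2,fy=2))
to(457,428.5,140,78)
E
```

```text
time: 3.27
tool_pos: [491.7, 218.0, 52.8]
tcp_rot: [-179.9, -0.0, 115.2]
ft_force: [-0.3, 0.4, -0.4]
finger_gap: 84.9
grip_force: 0.0
time: 3.93
tool_pos: [493.6, 218.6, 56.1]
tcp_rot: [179.8, 0.0, 115.4]
ft_force: [-1.8, 0.1, 6.3]
finger_gap: 54.2
grip_force: 37.8
t 3.98 [493.6 218.6  56.1] [179.8   0.  115.4] shift [205.3  57.1 -83.8] turn [ 0.2 -0.  37.4]
```

View pics/s1.png

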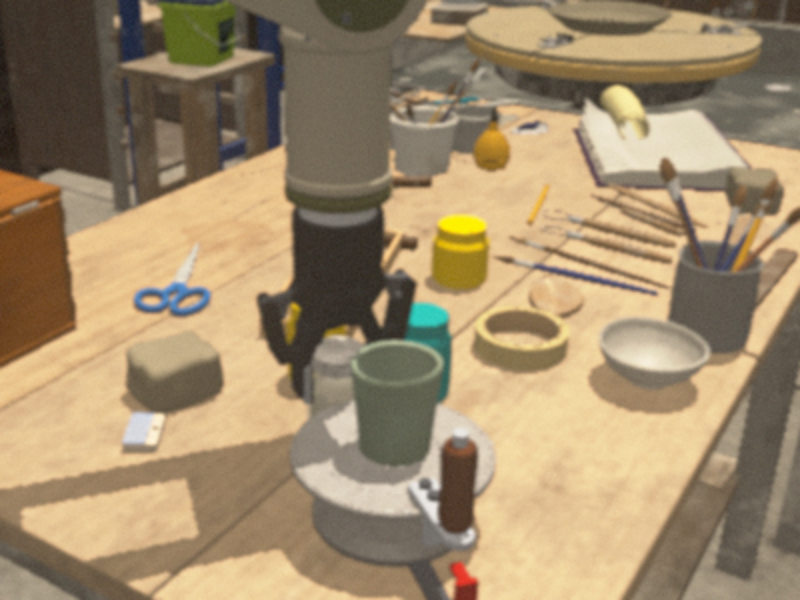

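Side view: the jar is held between the pads at (335,375) and everything else is undisturbed. Next I lift it, carry it over the yellow jar and turn it to match the rack.

```bash
python3 -m handwheel '[[0,0,-0.008,0,0,0,0.05],[0,0,-0.018,0,0,0,0.05],[0,0,-0.025,0,0,0,0.05],[0,0,-0.025,0,0,0,0.05],[0,0,-0.025,0,0,0,0.05],[0,0,-0.018,0,0,0,0.05],[0,0,-0.006,0,0,0,0.05]]' 
python3 -m handwheel '[[0.015,0.004,0,0,0,0,0.05],[0.029,0.008,0,0,0,0,0.05],[0.035,0.01,0,0,0,0,0.05],[0.035,0.01,0,0,0,0,0.05],[0.035,0.01,0,0,0,0,0.05],[0.030,0.008,0,0,0,0,0.05],[0.018,0.005,0,0,0,0,0.05],[0.008,0.002,0,0,0,0,0.05]]' >/dev/null
python3 -m handwheel '[[0,0,0,0,0,3.4,0.05],[0,0,0,0,0,5,0.05],[0,0,0,0,0,6,0.05],[0,0,0,0,0,6,0.05],[0,0,0,0,0,6,0.05],[0,0,0,0,0,6,0.05],[0,0,0,0,0,5,0.05],[0,0,0,0,0,0,0.05]]'
python3 - <<'E'
from h import *
p,d=r.snapshot("side"); cv2.imwrite("pics/s2.png",cv2.resize(p[100:400,150:550],None,fx=2,fy=2))
to(457,428.5,60,78)
W=cloud("side",d); s=r.sense()['tool_pos']
k=(np.hypot(W[...,0]-s[0],W[...,1]-s[1])<36)&(W[...,2]>s[2]-80)&(W[...,2]<s[2]-25); print(W[k].min(0),np.percentile(W[k],[0.5,2,10,50,99],axis=0).round(1))
E
```

```text
time: 4.57
tool_pos: [494.3, 218.9, 183.9]
tcp_rot: [179.6, 0.0, 115.4]
ft_force: [0.1, 1.2, -2.0]
finger_gap: 54.0
grip_force: 37.6
time: 5.9
tool_pos: [456.1, 426.8, 178.6]
tcp_rot: [-180.0, 0.1, 77.7]
ft_force: [1.2, -0.1, -1.6]
finger_gap: 54.1
grip_force: 37.6
t 5.95 [456.1 426.9 178.7] [-1.8e+02  1.0e-01  7.8e+01] shift [  1.8   0.6 118.7] turn [-0.   0.1  0. ]
[429.51127778 392.57261811 120.80068133] [[429.7 395.1 121.9]
 [430.1 396.3 123.1]
 [436.8 397.8 126.4]
 [458.1 402.8 138.9]
 [484.4 426.1 153.1]]
```

View pics/s2.png

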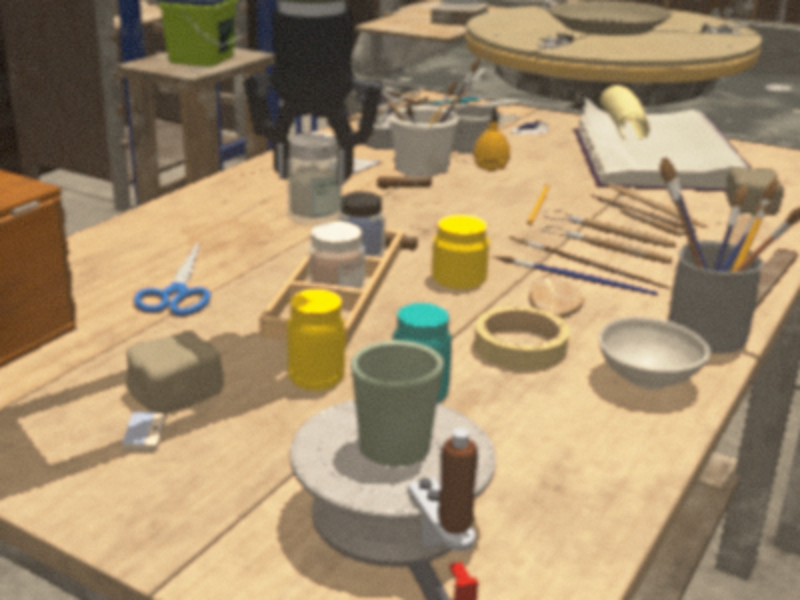

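Side view: the jar is held upright at (315,175) over the empty bay. I'll lower it slowly at the end.

```bash
python3 -m handwheel '[[0.0015,0.0005,0.01,0,0,0,0.05],[0,0,0.018,0,0,0,0.05],[0,0,0.02,0,0,0,0.05],[0,0,0.02,0,0,0,0.05],[0,0,0.02,0,0,0,0.05],[0,0,0.016,0,0,0,0.05],[0,0,0.01,0,0,0,0.05],[0,0,0.003,0,0,0,0.05]]' 
python3 -m handwheel '[[0,0,0.002,0,0,0,0.05],[0,0,0.001,0,0,0,0.05],[0,0,0.001,0,0,0,0.05],[0,0,0,0,0,0,0.05]]' 
```

```text
time: 6.62
tool_pos: [455.4, 427.9, 59.1]
tcp_rot: [-179.8, 0.2, 78.1]
ft_force: [-0.4, 0.1, -3.1]
finger_gap: 54.0
grip_force: 37.5
time: 6.95
tool_pos: [457.5, 429.7, 59.4]
tcp_rot: [179.9, -0.1, 78.0]
ft_force: [-0.9, -0.6, -1.7]
finger_gap: 54.2
grip_force: 37.6
```

```bash
python3 -m handwheel '[[0,0,0.001,0,0,0,0.05],[0,0,0.001,0,0,0,0.05],[0,0,0.001,0,0,0,0.05],[0,0,0,0,0,0,0.05]]'
python3 -m handwheel '[[0,0,0.001,0,0,0,0.05],[0,0,0.0005,0,0,0,0.05],[0,0,0,0,0,0,0.05]]'
```

```text
time: 7.28
tool_pos: [457.2, 429.6, 56.2]
tcp_rot: [180.0, -0.1, 78.0]
ft_force: [-1.6, -1.2, 3.7]
finger_gap: 53.9
grip_force: 38.0
time: 7.53
tool_pos: [457.3, 429.9, 56.1]
tcp_rot: [180.0, -0.1, 78.0]
ft_force: [-6.2, -3.8, 14.7]
finger_gap: 54.1
grip_force: 39.1
```

```bash
python3 -m handwheel '[[0,0,0,0,0,0,0.06],[0,0,0,0,0,0,0.066],[0,0,0,0,0,0,0.072],[0,0,0,0,0,0,0.078],[0,0,0,0,0,0,0.078],[0,0,-0.008,0,0,0,0.078]]'
python3 -m handwheel '[[0,0,-0.015,0,0,0,0.078],[0,0,-0.03,0,0,0,0.078],[0,0,-0.035,0,0,0,0.078],[0,0,-0.035,0,0,0,0.08],[0,0,-0.035,0,0,-4,0.08],[0,0,-0.02,0,0,-4,0.08],[0,0,0,0,0,-4,0.08],[0,0,0,0,0,0,0.08]]'
python3 - <<'E'
from h import *
p,d=r.snapshot("side"); cv2.imwrite("pics/s3.png",cv2.resize(p[60:360,150:550],None,fx=2,fy=2))
to(583,8,200,90)
from scipy.optimize import least_squares as ls
def circ(q,R):
    o=ls(lambda a:np.hypot(q[:,0]-a[0],q[:,1]-a[1])-R,q.mean(0)[:2],loss='soft_l1'); return o.x.round(1),len(q)
def pts(W,c,R0,z0,z1):
    k=(np.hypot(W[...,0]-c[0],W[...,1]-c[1])<R0)&(W[...,2]>z0)&(W[...,2]<z1); return W[k]
Ws=cloud("side",d); Wt=cloud("top",np.load("top0.npy"))
for W in(Ws,Wt):
    print('handle side',circ(pts(W,(583,5),25,85,128),12)); q=pts(W,(583,6),20,134,142); print('h top',len(q) and np.median(q,0))
    q=pts(W,(544,107),45,75,125); print('tumbler',circ(q,30))
    q=pts(W,(544,107),85,59,66); c,R=cv2.minEnclosingCircle(q[:,:2].astype(np.float32)); print('plate',c,R)
    q=pts(W,(455,429),40,10,60); print('rut',len(q) and circ(q,28))
E
```

```text
time: 8.03
tool_pos: [455.7, 428.3, 59.9]
tcp_rot: [-179.9, 0.2, 78.0]
ft_force: [0.4, 0.1, -0.8]
finger_gap: 78.2
grip_force: 0.0
time: 8.7
tool_pos: [457.9, 430.0, 235.1]
tcp_rot: [179.8, -0.2, 90.2]
ft_force: [-0.2, 0.2, -0.3]
finger_gap: 80.0
grip_force: 0.0
t 8.75 [457.1 429.4 233. ] [ 1.799e+02 -1.000e-01  8.990e+01] shift [-421.3  126.4   32.7] turn [ 0.1 -0.1 -0.1]
handle side (array([584.5,   4.9]), 492)
h top [ 5.84634219e+02 -1.41155653e-01  1.36052263e+02]
tumbler (array([543.5, 105.9]), 1419)
plate (542.8909912109375, 101.80489349365234) 78.79463195800781
rut (array([457.6, 429.8]), 179)
handle side (array([585.5,   5.4]), 83)
h top [582.91670141   8.81555357 136.54482422]
tumbler (array([542.4, 110.5]), 384)
plate (543.445068359375, 105.65589141845703) 78.52656555175781
rut (array([436.9, 460.5]), 1)
```

View pics/s3.png

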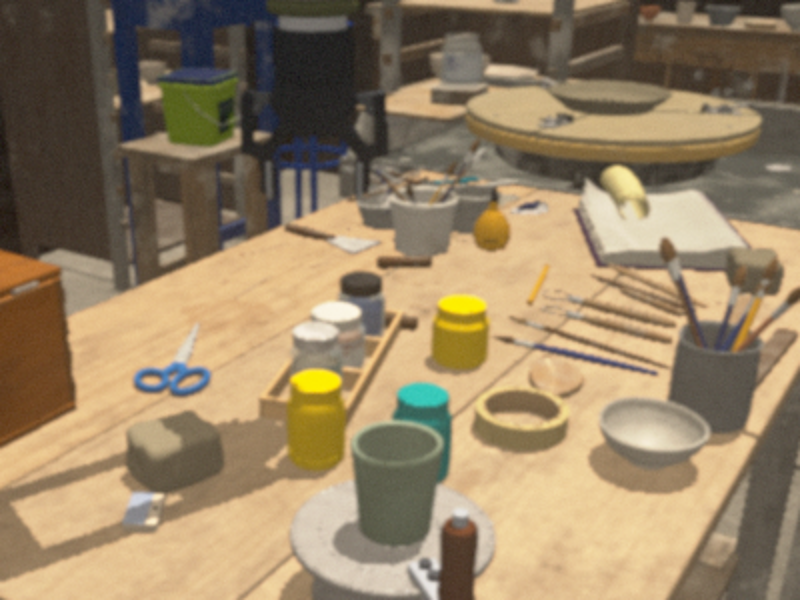

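Side view: the rutile jar stands upright in the front bay at (315,350), inside the frame. Next is the crank handle at about (585,5), with the wheel's axis at about (543.3,104.5).

```bash
python3 -m handwheel '[[-0.02,0.006,0,0,0,0,0.08],[-0.037,0.0112,0,0,0,0,0.08],[-0.037,0.0112,0,0,0,0,0.08],[-0.037,0.0112,0,0,0,0,0.08],[-0.037,0.0112,0,0,0,0,0.08],[-0.037,0.0112,0,0,0,0,0.08],[-0.037,0.0112,0,0,0,0,0.08],[-0.037,0.0112,0,0,0,0,0.08]]' >/dev/null
python3 -m handwheel '[[-0.037,0.0112,0,0,0,0,0.08],[-0.037,0.0112,0,0,0,0,0.08],[-0.037,0.0112,0,0,0,0,0.08],[-0.024,0.007,0,0,0,0,0.08],[-0.01,0.003,0,0,0,0,0.08],[0,0,0,0,0,0,0.08]]'
python3 - <<'E'
from h import *
to(585,5,117,90)
E
```

```text
time: 9.92
tool_pos: [584.4, 2.9, 230.3]
tcp_rot: [-179.9, 0.0, 89.7]
ft_force: [0.6, 0.8, -0.5]
finger_gap: 79.9
grip_force: 0.0
t 9.92 [584.4   2.9 230.3] [-179.9    0.    89.7] shift [  2.1   0.9 113.3] turn [-0.1  0.  -0.3]
```

```bash
python3 -m handwheel '[[0.002,0.001,0.01,0,0,0,0.08],[0,0,0.02,0,0,0,0.08],[0,0,0.02,0,0,0,0.08],[0,0,0.02,0,0,0,0.07],[0,0,0.02,0,0,0,0.06],[0,0,0.015,0,0,0,0.055],[0,0,0.007,0,0,0,0.05],[0,0,0,0,0,0,0.05]]'
python3 -m handwheel '[[0,0,0,0,0,0,0.045],[0,0,0,0,0,0,0.04],[0,0,0,0,0,0,0.035],[0,0,0,0,0,0,0.03],[0,0,0,0,0,0,0.025],[0,0,0,0,0,0,0.018],[0,0,0,0,0,0,0.018],[0,0,0,0,0,0,0.018]]' 30
python3 - <<'E'
from h import *
p,d=r.snapshot("side"); cv2.imwrite("pics/s4.png",cv2.resize(p[180:480,200:600],None,fx=2,fy=2))
E
```

```text
time: 10.58
tool_pos: [583.5, 9.3, 116.7]
tcp_rot: [-179.7, -0.0, 90.1]
ft_force: [0.2, 0.3, -0.3]
finger_gap: 49.9
grip_force: 0.0
time: 11.25
tool_pos: [586.5, 7.2, 120.9]
tcp_rot: [179.9, -0.0, 90.0]
ft_force: [-0.2, 1.7, 6.0]
finger_gap: 23.4
grip_force: 29.5
```

View pics/s4.png

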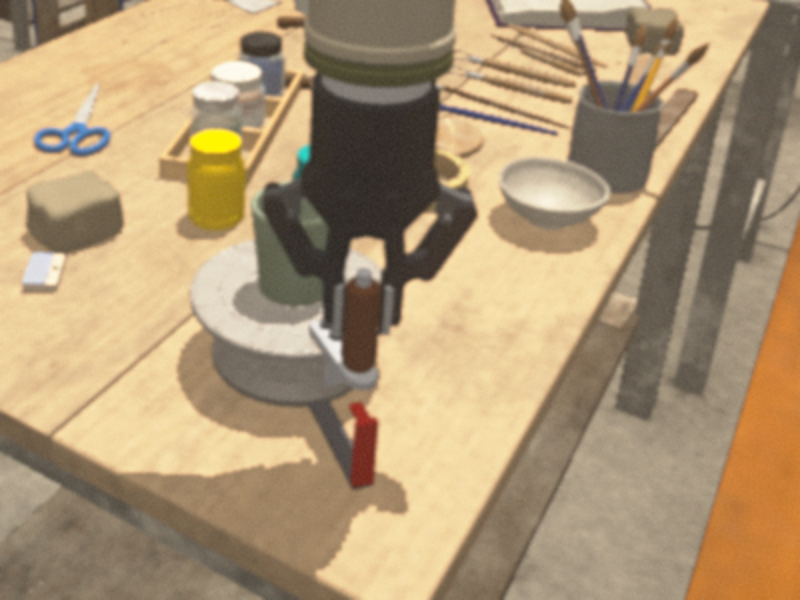

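Side view: the pads hold the handle at (360,310), clear of the tumbler. I'll turn counter-clockwise in 12° chords of 4 rows each and get the table of row shifts first.

```bash
python3 - <<'E'
import numpy as np
for k in range(30):
    a=np.radians(28.7+12*k); print(k, (np.array([np.sin(a),np.cos(a)])*5.645).round(1), end=' ; ')
E
```

```text
0 [2.7 5. ] ; 1 [3.7 4.3] ; 2 [4.5 3.4] ; 3 [5.1 2.4] ; 4 [5.5 1.3] ; 5 [5.6 0.1] ; 6 [ 5.5 -1. ] ; 7 [ 5.2 -2.2] ; 8 [ 4.6 -3.2] ; 9 [ 3.9 -4.1] ; 10 [ 2.9 -4.8] ; 11 [ 1.9 -5.3] ; 12 [ 0.7 -5.6] ; 13 [-0.5 -5.6] ; 14 [-1.6 -5.4] ; 15 [-2.7 -5. ] ; 16 [-3.7 -4.3] ; 17 [-4.5 -3.4] ; 18 [-5.1 -2.4] ; 19 [-5.5 -1.3] ; 20 [-5.6 -0.1] ; 21 [-5.5  1. ] ; 22 [-5.2  2.2] ; 23 [-4.6  3.2] ; 24 [-3.9  4.1] ; 25 [-2.9  4.8] ; 26 [-1.9  5.3] ; 27 [-0.7  5.6] ; 28 [0.5 5.6] ; 29 [1.6 5.4] ;
```

```bash
python3 -m handwheel '[[0.0013,0.0025,0,0,0,0,0.018],[0.0014,0.0025,0,0,0,0,0.018],[0.0027,0.005,0,0,0,0,0.018],[0.0027,0.005,0,0,0,0,0.018],[0.0027,0.005,0,0,0,0,0.018],[0.0037,0.0043,0,0,0,0,0.018],[0.0037,0.0043,0,0,0,0,0.018]]'
python3 -m handwheel '[[0.0037,0.0043,0,0,0,0,0.018],[0.0037,0.0043,0,0,0,0,0.018],[0.0045,0.0034,0,0,0,0,0.018],[0.0045,0.0034,0,0,0,0,0.018],[0.0045,0.0034,0,0,0,0,0.018],[0.0045,0.0034,0,0,0,0,0.018]]'
python3 - <<'E'
from h import *
p=r.sense()['tool_pos'][:2]-[543.3,104.5]; print(np.hypot(*p),np.degrees(np.arctan2(p[1],p[0])))
E
```

```text
time: 11.88
tool_pos: [615.0, 25.9, 120.9]
tcp_rot: [179.9, -0.0, 90.0]
ft_force: [-2.8, 2.2, 8.1]
finger_gap: 23.3
grip_force: 29.6
time: 12.38
tool_pos: [636.2, 51.9, 120.9]
tcp_rot: [-179.9, -0.1, 90.0]
ft_force: [-10.4, 6.0, 11.4]
finger_gap: 23.5
grip_force: 30.2
106.7648884205441 -29.49664992853459
```

```bash
python3 -m handwheel '[[0.0051,0.002,-0.0005,0,0,0,0.018],[0.0051,0.002,-0.0005,0,0,0,0.018],[0.0051,0.0022,0,0,0,0,0.018],[0.0051,0.0022,0,0,0,0,0.018],[0.0055,0.0013,0,0,0,0,0.018],[0.0055,0.0013,0,0,0,0,0.018],[0.0055,0.0013,0,0,0,0,0.018],[0.0055,0.0013,0,0,0,0,0.018]]'
python3 -m handwheel '[[0.0056,0.0001,0,0,0,0,0.018],[0.0056,0.0001,0,0,0,0,0.018],[0.0056,0.0001,0,0,0,0,0.018],[0.0056,0.0001,0,0,0,0,0.018],[0.0055,-0.001,0,0,0,0,0.018],[0.0055,-0.001,0,0,0,0,0.018],[0.0055,-0.001,0,0,0,0,0.018],[0.0055,-0.001,0,0,0,0,0.018]]'
python3 - <<'E'
from h import *
p=r.sense()['tool_pos'][:2]-[543.3,104.5]; print(np.hypot(*p),np.degrees(np.arctan2(p[1],p[0])))
p,d=r.snapshot("side"); cv2.imwrite("pics/s5.png",cv2.resize(p[180:480,200:600],None,fx=2,fy=2))
E
```

```text
time: 13.05
tool_pos: [649.8, 93.7, 120.9]
tcp_rot: [-179.9, -0.0, 90.0]
ft_force: [-8.7, 0.7, 8.9]
finger_gap: 23.1
grip_force: 30.1
time: 13.72
tool_pos: [645.8, 137.5, 120.9]
tcp_rot: [-179.9, 0.1, 90.0]
ft_force: [-9.9, -3.8, 9.7]
finger_gap: 23.0
grip_force: 30.3
107.67323523538309 17.855070834562675
```

View pics/s5.png

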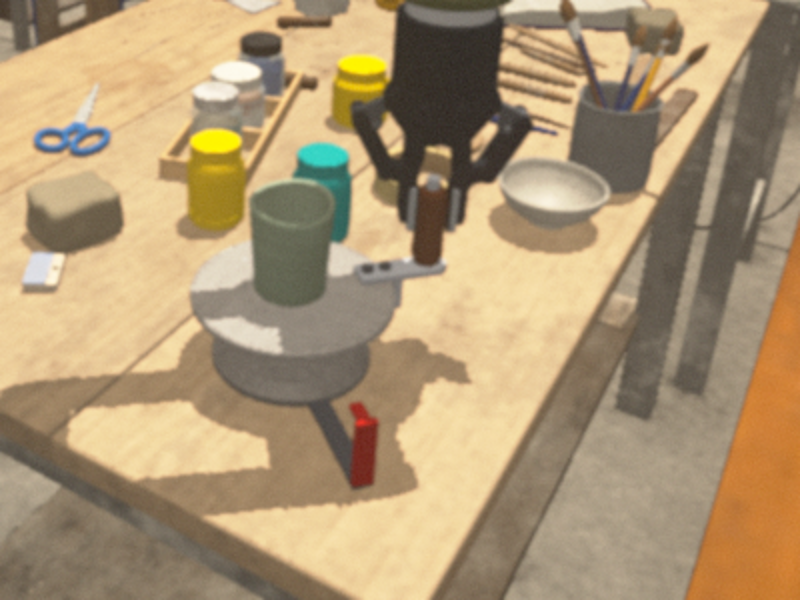

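Side view: the crank has turned a quarter with the handle at (430,225), and the tumbler is upright in the middle of the plate at (290,240). I'll carry on.

```bash
python3 -m handwheel '[[0.005,-0.0025,0,0,0,0,0.018],[0.005,-0.0025,0,0,0,0,0.018],[0.0052,-0.0024,0,0,0,0,0.018],[0.0052,-0.0022,0,0,0,0,0.018],[0.0046,-0.0032,0,0,0,0,0.018],[0.0046,-0.0032,0,0,0,0,0.018],[0.0046,-0.0032,0,0,0,0,0.018],[0.0046,-0.0032,0,0,0,0,0.018]]'
python3 -m handwheel '[[0.0039,-0.0041,0,0,0,0,0.018],[0.0039,-0.0041,0,0,0,0,0.018],[0.0039,-0.0041,0,0,0,0,0.018],[0.0039,-0.0041,0,0,0,0,0.018],[0.0029,-0.0048,0,0,0,0,0.018],[0.0029,-0.0048,0,0,0,0,0.018],[0.0029,-0.0048,0,0,0,0,0.018],[0.0029,-0.0048,0,0,0,0,0.018]]'
python3 -m handwheel '[[0.0019,-0.0053,0,0,0,0,0.018],[0.0019,-0.0053,0,0,0,0,0.018],[0.0019,-0.0053,0,0,0,0,0.018],[0.0019,-0.0053,0,0,0,0,0.018],[0.0007,-0.0056,0,0,0,0,0.018],[0.0007,-0.0056,0,0,0,0,0.018],[0.0007,-0.0056,0,0,0,0,0.018],[0.0007,-0.0056,0,0,0,0,0.018]]'
python3 - <<'E'
from h import *
p=r.sense()['tool_pos'][:2]-[543.3,104.5]; print(np.hypot(*p),np.degrees(np.arctan2(p[1],p[0])))
E
```

```text
time: 14.43
tool_pos: [623.9, 176.6, 120.9]
tcp_rot: [-180.0, 0.0, 90.0]
ft_force: [-3.7, -4.3, 6.4]
finger_gap: 23.4
grip_force: 29.9
time: 15.1
tool_pos: [588.2, 203.7, 120.9]
tcp_rot: [180.0, 0.0, 90.0]
ft_force: [-1.0, -4.1, 7.0]
finger_gap: 23.5
grip_force: 29.8
time: 15.77
tool_pos: [544.6, 213.9, 120.9]
tcp_rot: [180.0, 0.0, 90.0]
ft_force: [0.6, -3.1, 5.5]
finger_gap: 23.1
grip_force: 29.8
109.436522595616 89.30618532534133
```

```bash
python3 -m handwheel '[[-0.0005,-0.0056,0,0,0,0,0.018],[-0.0005,-0.0056,0,0,0,0,0.018],[-0.0005,-0.0056,0,0,0,0,0.018],[-0.0005,-0.0056,0,0,0,0,0.018],[-0.0016,-0.0054,0,0,0,0,0.018],[-0.0016,-0.0054,0,0,0,0,0.018],[-0.0016,-0.0054,0,0,0,0,0.018],[-0.0016,-0.0054,0,0,0,0,0.018]]'
python3 -m handwheel '[[-0.0027,-0.005,0,0,0,0,0.018],[-0.0027,-0.005,0,0,0,0,0.018],[-0.0027,-0.005,0,0,0,0,0.018],[-0.0027,-0.005,0,0,0,0,0.018],[-0.0037,-0.0043,0,0,0,0,0.018],[-0.0037,-0.0043,0,0,0,0,0.018],[-0.0037,-0.0043,0,0,0,0,0.018],[-0.0037,-0.0043,0,0,0,0,0.018]]'
python3 -m handwheel '[[-0.0045,-0.0034,0,0,0,0,0.018],[-0.0045,-0.0034,0,0,0,0,0.018],[-0.0045,-0.0034,0,0,0,0,0.018],[-0.0045,-0.0034,0,0,0,0,0.018],[-0.0051,-0.0024,0,0,0,0,0.018],[-0.0051,-0.0024,0,0,0,0,0.018],[-0.0051,-0.0024,0,0,0,0,0.018],[-0.0051,-0.0024,0,0,0,0,0.018]]'
python3 - <<'E'
from h import *
p=r.sense()['tool_pos'][:2]-[543.3,104.5]; print(np.hypot(*p),np.degrees(np.arctan2(p[1],p[0])))
p,d=r.snapshot("side"); cv2.imwrite("pics/s6.png",cv2.resize(p[180:480,200:600],None,fx=2,fy=2))
E
```

```text
time: 16.43
tool_pos: [500.6, 205.6, 120.9]
tcp_rot: [180.0, -0.0, 90.0]
ft_force: [1.2, -1.6, 5.4]
finger_gap: 23.5
grip_force: 29.8
time: 17.1
tool_pos: [463.5, 180.0, 120.9]
tcp_rot: [180.0, -0.0, 90.0]
ft_force: [2.2, -2.1, 5.2]
finger_gap: 23.3
grip_force: 29.7
time: 17.77
tool_pos: [440.2, 141.6, 120.9]
tcp_rot: [180.0, -0.0, 90.0]
ft_force: [0.9, 0.7, 6.8]
finger_gap: 23.4
grip_force: 29.8
109.61679523101917 160.20151457105874
```

View pics/s6.png

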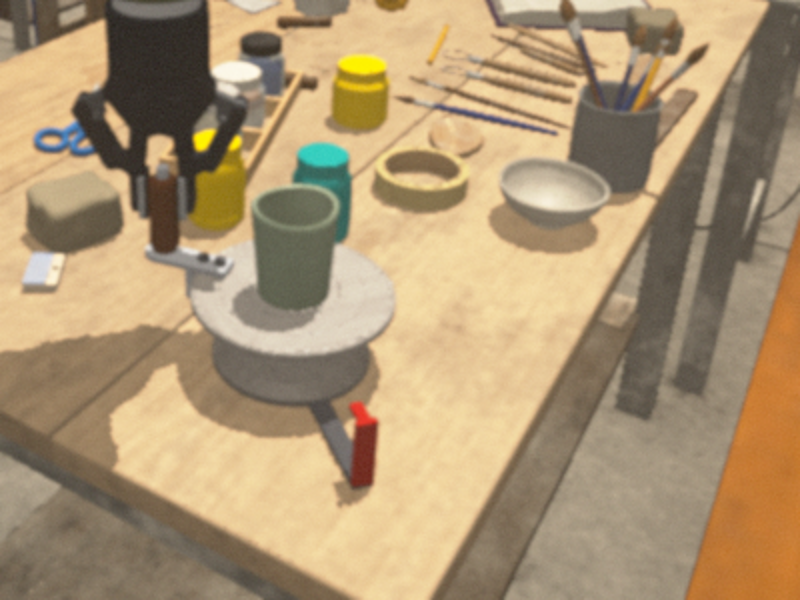

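Side view: the handle is on the robot side at (165,215). The tumbler is still upright and central at (295,245), and the jars are untouched.

```bash
python3 -m handwheel '[[-0.0055,-0.0013,0,0,0,0,0.018],[-0.0055,-0.0013,0,0,0,0,0.018],[-0.0055,-0.0013,0,0,0,0,0.018],[-0.0055,-0.0013,0,0,0,0,0.018],[-0.0056,-0.0001,0,0,0,0,0.018],[-0.0056,-0.0001,0,0,0,0,0.018],[-0.0056,-0.0001,0,0,0,0,0.018],[-0.0056,-0.0001,0,0,0,0,0.018]]'
python3 -m handwheel '[[-0.0055,0.001,0,0,0,0,0.018],[-0.0055,0.001,0,0,0,0,0.018],[-0.0055,0.001,0,0,0,0,0.018],[-0.0055,0.001,0,0,0,0,0.018],[-0.0052,0.0022,0,0,0,0,0.018],[-0.0052,0.0022,0,0,0,0,0.018],[-0.0052,0.0022,0,0,0,0,0.018],[-0.0052,0.0022,0,0,0,0,0.018]]'
python3 -m handwheel '[[-0.0046,0.0032,0,0,0,0,0.018],[-0.0046,0.0032,0,0,0,0,0.018],[-0.0046,0.0032,0,0,0,0,0.018],[-0.0046,0.0032,0,0,0,0,0.018],[-0.0039,0.0041,0,0,0,0,0.018],[-0.0039,0.0041,0,0,0,0,0.018],[-0.0039,0.0041,0,0,0,0,0.018],[-0.0039,0.0041,0,0,0,0,0.018]]'
python3 -m handwheel '[[-0.0029,0.0048,0,0,0,0,0.018],[-0.0029,0.0048,0,0,0,0,0.018],[-0.0029,0.0048,0,0,0,0,0.018],[-0.0029,0.0048,0,0,0,0,0.018],[-0.0019,0.0053,0,0,0,0,0.018],[-0.0019,0.0053,0,0,0,0,0.018],[-0.0019,0.0053,0,0,0,0,0.018],[-0.0019,0.0053,0,0,0,0,0.018]]'
python3 - <<'E'
from h import *
p=r.sense()['tool_pos'][:2]-[543.3,104.5]; print(np.hypot(*p),np.degrees(np.arctan2(p[1],p[0])))
to(586.5,7.2,120.9,90)
E
```

```text
time: 18.48
tool_pos: [434.5, 97.1, 120.9]
tcp_rot: [-180.0, -0.0, 90.0]
ft_force: [0.6, 0.8, 6.4]
finger_gap: 23.6
grip_force: 29.9
time: 19.15
tool_pos: [447.3, 54.1, 120.9]
tcp_rot: [-180.0, 0.0, 90.0]
ft_force: [-1.2, -0.0, 6.9]
finger_gap: 23.2
grip_force: 29.9
time: 19.82
tool_pos: [476.7, 19.9, 120.9]
tcp_rot: [-180.0, 0.0, 90.0]
ft_force: [-0.9, -0.4, 7.0]
finger_gap: 23.6
grip_force: 29.9
time: 20.48
tool_pos: [517.3, 0.7, 120.9]
tcp_rot: [-180.0, 0.0, 90.0]
ft_force: [-0.2, -0.5, 6.5]
finger_gap: 23.5
grip_force: 29.9
107.03310947682975 -104.05921539783898
t 20.48 [517.3   0.7 120.9] [-180.    0.   90.] shift [ 6.6 69.2 -0. ] turn [-0.  0. -0.]
```

```bash
python3 - <<'E'
from h import *
from scipy.optimize import least_squares as ls
T=np.array([[586.5,7.2],[615,25.9],[636.2,51.9],[649.8,93.7],[645.8,137.5],[623.9,176.6],[588.2,203.7],[544.6,213.9],[500.6,205.6],[463.5,180],[440.2,141.6],[434.5,97.1],[447.3,54.1],[476.7,19.9],[517.3,.7]])
o=ls(lambda a:np.hypot(*(T-a[:2]).T)-a[2],[543,104,108]); print(o.x,o.fun.round(1))
c=o.x[:2]; ang=lambda p:np.degrees(np.arctan2(p[1]-c[1],p[0]-c[0]))
print('start grip',ang(T[0]))
for n in("top","side"):
    p,_=r.snapshot(n); d=_; W=cloud(n,d); h=cv2.cvtColor(p,cv2.COLOR_BGR2HSV)
    m=((h[...,0]<6)|(h[...,0]>174))&(h[...,1]>170)&(h[...,2]>70)&(np.hypot(W[...,0]-588,W[...,1]+26)<30)&(W[...,2]>5)
    q=W[m]; print(n,len(q),q.size and (q.min(0).round(1),q.max(0).round(1),np.median(q,0).round(1),ang(np.median(q,0))))
    if len(q):
        tq=q[q[:,2]>50]; print('top face',len(tq), tq.size and (tq.mean(0),ang(tq.mean(0))))
    cv2.imwrite(f"pics/{n}7.png",p)
p=cv2.imread("pics/side7.png"); cv2.imwrite("pics/s7.png",cv2.resize(p[270:450,260:460],None,fx=3,fy=3,interpolation=2))
E
```

```text
[542.29542607 105.83760591 108.13777722] [-0.  -0.1  0.2  0.   0.1 -0.1 -0.  -0.1 -0.   0.1  0.   0.   0.  -0.
 -0.1]
start grip -65.86039974335014
top 7 (array([583.1, -18. ,  51.6]), array([590.1, -12.3,  59. ]), array([587.7, -13.9,  57.2]), np.float64(-69.24604113885596))
top face 7 (array([587.37335274, -14.6449033 ,  56.55879269]), np.float64(-69.48691586144184))
side 273 (array([582.1, -37.8,   5.3]), array([597.1, -13.7,  58.3]), array([589.9, -32.9,  41. ]), np.float64(-71.07159760867334))
top face 103 (array([588.92945579, -27.22562044,  55.68532986]), np.float64(-70.68621221810842))
```

View pics/s7.png

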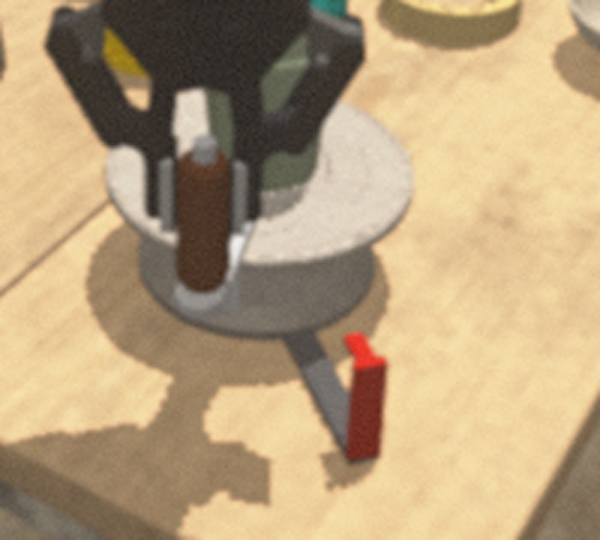

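Side view: the handle, at (203,220) in the crop, is about 34° short of the red pointer at (365,400). The logged path gives the axis at (542.3,105.8) and the pointer direction at about -70°. The grip should end near (580,4.5).

```bash
python3 -m handwheel '[[-0.0007,0.0056,0,0,0,0,0.018],[-0.0007,0.0056,0,0,0,0,0.018],[-0.0007,0.0056,0,0,0,0,0.018],[-0.0007,0.0056,0,0,0,0,0.018],[0.0005,0.0056,0,0,0,0,0.018],[0.0005,0.0056,0,0,0,0,0.018],[0.0005,0.005,0,0,0,0,0.018],[0.0004,0.003,0,0,0,0,0.018]]'
python3 -m handwheel '[[0,0,0,0,0,0,0.018],[0,0,0,0,0,0,0.018]]'
python3 - <<'E'
from h import *
p=r.sense()['tool_pos'][:2]-[542.3,105.8]; print(np.hypot(*p),np.degrees(np.arctan2(p[1],p[0])))
to(580.2,4.6,120.9,90)
E
```

```text
time: 21.25
tool_pos: [559.2, -0.6, 120.9]
tcp_rot: [180.0, 0.1, 90.0]
ft_force: [0.2, -5.4, 5.9]
finger_gap: 23.4
grip_force: 30.0
time: 21.42
tool_pos: [559.1, -0.6, 120.9]
tcp_rot: [180.0, 0.1, 90.0]
ft_force: [0.4, -5.1, 6.0]
finger_gap: 23.1
grip_force: 30.0
107.7611307111811 -81.04185518172905
t 21.42 [559.1  -0.6 120.9] [1.8e+02 1.0e-01 9.0e+01] shift [ 5.3 21.1  0. ] turn [ 0.   0.1 -0. ]
```

```bash
python3 -m handwheel '[[0.0009,0.004,0,0,0,0,0.018],[0.0012,0.0052,0,0,0,0,0.018],[0.0015,0.005,0,0,0,0,0.018],[0.0014,0.004,0,0,0,0,0.018],[0.001,0.0024,0,0,0,0,0.018],[0,0.0005,0,0,0,0,0.018],[0,0,0,0,0,0,0.018],[0,0,0,0,0,0,0.018]]'
python3 - <<'E'
from h import *
p,d=r.snapshot("side"); cv2.imwrite("pics/s8.png",cv2.resize(p[200:450,230:460],None,fx=2.4,fy=2.4,interpolation=2))
p=r.sense()['tool_pos'][:2]-[542.3,105.8]; print(np.hypot(*p),np.degrees(np.arctan2(p[1],p[0])))
E
```

```text
time: 22.08
tool_pos: [580.3, 5.1, 121.0]
tcp_rot: [179.9, 0.1, 90.0]
ft_force: [2.8, -7.0, 2.8]
finger_gap: 22.9
grip_force: 29.9
107.65144890175462 -69.32096385172645
```

View pics/s8.png

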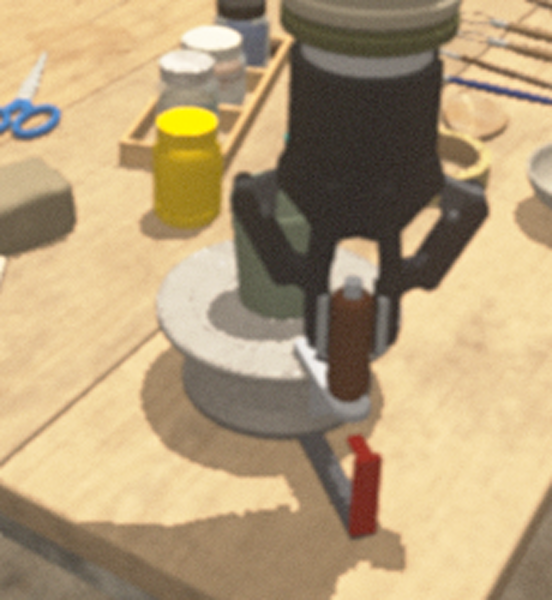

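Side view: the crank arm, at (330,375) in the crop, is parallel to and in line with the pointer's foot (330,480). I'll let go and go straight up.

```bash
python3 -m handwheel '[[0,0,0,0,0,0,0.026],[0,0,0,0,0,0,0.032],[0,0,0,0,0,0,0.04],[0,0,0,0,0,0,0.05],[0,0,0,0,0,0,0.055],[0,0,0,0,0,0,0.055],[0,0,-0.008,0,0,0,0.055],[0,0,-0.015,0,0,0,0.055]]'
python3 -m handwheel '[[0,0,-0.02,0,0,0,0.055],[0,0,-0.03,0,0,0,0.055],[0,0,-0.03,0,0,0,0.055],[0,0,-0.02,0,0,0,0.055],[-0.03,0,0,0,0,0,0.055],[-0.035,0,0,0,0,0,0.055],[-0.035,0,0,0,0,0,0.055],[-0.035,0,0,0,0,0,0.055]]'
python3 -m handwheel '[[-0.035,0,0,0,0,0,0.055],[-0.035,0,0,0,0,0,0.055],[-0.035,0,0,0,0,0,0.055],[-0.035,0,0,0,0,0,0.055],[-0.02,0,0,0,0,0,0.055],[0,0,0,0,0,0,0.055]]' >/dev/null
python3 - <<'E'
from h import *
from scipy.optimize import least_squares as ls
for n in("top","side"):
    p,d=r.snapshot(n); W=cloud(n,d); cv2.imwrite(f"pics/{n}9.png",p)
    def f(c,R0,z0,z1,R):
        k=(np.hypot(W[...,0]-c[0],W[...,1]-c[1])<R0)&(W[...,2]>z0)&(W[...,2]<z1); q=W[k]
        return (ls(lambda a:np.hypot(q[:,0]-a[0],q[:,1]-a[1])-R,q.mean(0)[:2],loss='soft_l1').x.round(1),len(q)) if len(q)>5 else None
    print(n,'handle',f((580,5),25,85,128,12),'tumbler',f((543,105),45,75,125,30))
cv2.imwrite("pics/t9.png",cv2.resize(cv2.imread("pics/top9.png")[150:320,150:510],None,fx=2.2,fy=2.2,interpolation=2))
E
```

```text
time: 22.8
tool_pos: [578.5, 6.5, 142.2]
tcp_rot: [-179.8, -0.0, 90.0]
ft_force: [-0.0, -0.1, -0.4]
finger_gap: 54.9
grip_force: 0.0
time: 23.47
tool_pos: [580.1, -129.8, 245.0]
tcp_rot: [179.9, 0.0, 90.1]
ft_force: [0.7, -0.2, 0.6]
finger_gap: 55.2
grip_force: 0.0
top handle (array([581.3,   3.7]), 87) tumbler (array([542.3, 110.2]), 383)
side handle None tumbler (array([545.7, 104.2]), 667)
```

View pics/t9.png

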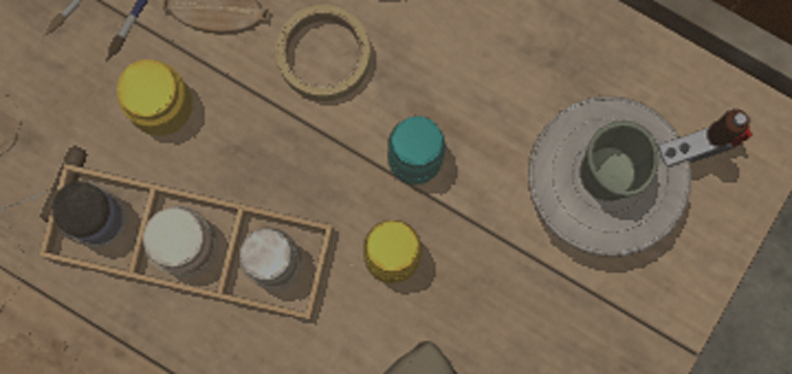

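The final top view shows all three jars upright in the bays, with the rutile jar at (268,255). The tumbler is central at (620,160), and the crank and handle at (735,125) are in line with the red pointer.

```bash
python3 -c "
from bench import r
print(r.hand_in())"
```

```text
the job is handed in; nothing more can be done
None
```

The job is handed in: the silver-lidded rutile jar stands upright in the rack's empty bay, and the wheel was turned one full turn counter-clockwise. The crank is back within about 1° of the red pointer and released, and the tumbler is still upright in the middle.

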